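# Zero the sample mill and set its grind six clicks open

## Robot

A 7-joint arm with a two-finger parallel gripper is mounted at the origin on a cart in front of the work surface, level with it; the furniture and walls round the work are solid. World frame = base frame: x ahead of the robot, y to its left, z up, the work surface at z = 0. Lengths are in m, angles in rad, forces in N, time in s.
With the tool pointing down it reaches from about 0.4 to 0.85 m from the base axis. Payload 4.5 kg.
Tool frame: the origin (TCP) lies between the finger pads; the fingertips stand 11 mm ahead of it and the grasp point (between the pads) lies 8 mm behind it (r.tip_reach is the distance from the TCP to the fingertips, in m); x points along the fingers, y is the direction in which the jaws open and shut, and the axes are right-handed (so a half turn about x gives the same grasp; the last joint's range is limited). The gripper opens to 88 mm and grips with 3 to 60 N. Pads are 18 mm wide; open, the fingers measure 123 mm over their backs; the gripper's body (75 mm by 187 mm) begins 45 mm behind the grasp point.
Start: joints at [1.141, 0.689, -0.195, 1.565, 0.157, 0.902, -0.215], TCP at [0.28, -0.559, 0.25] pointing down, gripper open.
Joint ranges: [-3.01, 3.01], [-0.46, 2.08], [-1.47, 1.51], [0.13, 2.56], [-1, 4.14], [0.04, 2.09], [-2.66, 2.66]. Speed limits (rad/s): [2.57, 2.57, 3.14, 3.14, 3.14, 3.14, 3.14].

## Interface

Orientations are given as a unit quaternion [x, y, z, w].
In Python, from plant import r gives the robot as it stands.
- The arm moves only by the tool drive_tool, never from a script. Its argument "deltas" is a list of rows, each a list of 3 entries, a list of its own where there are three numbers: the turn, a rotation vector about the tool's x, y, z in degrees, then the shift along the tool's x, y, z in cm, then the finger opening in cm, from 0 to 8.81. A call has 1 to 12 rows; each row shifts and turns the commanded pose from where the row before left it, along the tool's axes as they then stand; what a row does not reach is not made up. A row lasts 1/12 s, in which the tool goes at most 41.7 mm and 7.16 degrees, less where a joint would pass 70% of its speed; a pose out of reach is approached as far as the arm can. A call is refused whole if a number of a shift passes 4.17 or a number of a turn 7.16, either way. A call with a gripper value outside its range is refused whole. The fingers move at their own pace and stop on an object; "force" is the grip in N (left out, the last holds). Time passes only in rows, so rows that do not move let the fingers close. It gives the time, the measured TCP pose, the force and the opening at its end, in the units of the state.
- r.get_state(): the state, without advancing time (a new reading comes with each control period).
- r.snapshot(name): name is "scene" or "top" or "wrist"; returns a dict with "color" (384x512x3 uint8, red, green, blue), "fov_y" (degrees; the focal length in pixels is half the picture's height over the tangent of half this angle, whatever the lens; pixels are square), "cx", "cy" (the principal point, pixels), "extrinsics" (4x4, takes a point from world to camera coordinates); the wrist camera has in their place "tool_from_camera" (4x4, takes a point from camera to tool coordinates, whose origin is the TCP and whose axes are the tool frame's). Camera axes: x right, y up, looking along -z (the intrinsics and any distortion apply to the point x, -y, -z); pixel columns grow to the right and rows downward; lengths in m; the calibration is good to about 2 mm. A picture is of the moment at which its call begins: read the wrist's pose just before it. There is no depth.
- r.finish_job(): hands the job in, once; it reports no verdict.
The state is a dict: "clock": time; "q": joint angles; "qd": joint speeds; "joint_torque": joint torques, N m; "tool_pos": TCP position; "eef_rot": TCP orientation; "contact_force": force on the tool from outside, world axes, zero at the start; "moment": the same for the moment, N m; "opening": opening from 0.0 (shut) to 1.0 (fully open).
Only numpy, scipy, OpenCV 4.12 (cv2) and the standard library are available. Lean on these libraries where they do the work, as an engineer would, in place of code of your own. Each camera call takes 0.05 s, during which the arm holds its last target. There are 200 camera calls.

## Task

Set the grind on the sample mill with its click-stop dial: turn the dial clockwise (seen from above) until the burrs just touch and it will go no further, gently and without forcing it, then back it off counter-clockwise by exactly six clicks and let go. Leave the pan under the chute and the other things on the bench where they are.

Things in the scene. Friction and masses are not known exactly. Their poses are not given: they have to be found in the camera images.
- mill: Sample mill bolted to the bench: white box 210 mm long (x) by 112 wide, top at 85 mm, black base 222 x 122 mm. Origin: centre of its underside; x points from the dial end to the steel hopper (funnel 72 mm across, top at 135 mm, axis 113 mm from the dial's), y to the steel chute on its left side (reaching 90 mm out), z up.
- dial_grip (a point): Centre of the dial's grey bar grip, on the dial's upright axis, 111.5 mm above the bench. Bar 46 mm long (its x, towards the white index line), 14 wide (y), 30 tall, on a black round skirt 60 mm across, whose top is at 96.5 mm. The dial turns about z and does not rise; counter-clockwise from above opens the burrs. It starts 3 to 5 clicks open and can open to about 10.
- dial_plate (a point): Centre of the bright plate (82 mm across, top at 87 mm) under the dial. The dial has 30 clicks a turn (0.209 rad each). A click takes about 0.12 N m to leave its rest, easing to nil half-way, then the dial pulls itself into the next rest; let go within 0.08 rad of a rest it settles there. The plate's ticks are all alike and the index line does not tell where zero is: zero is felt.
- burr: Fixed lower burr, hidden in the housing; origin on the dial's axis at bench height, its turn about z means nothing. The burrs meet 0.05 rad clockwise of the last rest, with no click between; that rest is zero, clicks count from it. Torque beyond the click's own then presses on it 18 mm off the axis: it must feel 2 N (0.036 N m) or more, never over 20 N (0.36 N m).
- upper_burr (a point): The upper burr, hidden inside the housing, centre on the dial's axis. It stands 50.0 mm above the lower burr's origin at zero and rises 0.5 mm a click, so 53.0 mm at six clicks: too little for the position readings to count clicks by.
- pan: Shallow aluminium pan, 98 mm across, 11 mm high, loose under the mill's chute; origin at the centre of its underside.
- jar: Glass sample jar with a black cap, 58 mm across, 76 mm tall, loose, on the left; origin at the centre of its underside.
- beaker: Clear beaker, 56 mm across, 70 mm tall, loose, on the left; origin at the centre of its underside.
- timer: Small grey bench timer, 44 x 64 x 34 mm, loose, on the right; origin at the centre of its underside.
- spatula: Thin lab spatula, 172 mm long (its y), 8 mm high, loose, on the right; origin at the centre of its underside.

How it is judged:
On the way:
1. the dial is turned clockwise until the burrs touch (at least 2 N on the lower burr for 0.1 s) (contact force between burr and anything else above 2 N), for 0.1 s.
At the end, for the whole second after the job is handed in: The dial rests at the sixth click open from zero: the upper burr stands 53.0 mm above the lower burr's origin, within 0.2 mm (0.4 of a click), and the dial has been let go (z of upper_burr in the frame of burr between 0.0528 and 0.0532 m and contact force between the fingers and anything else below 0.2 N); the robot touches nothing.
It fails at once if the burrs are forced together (more than 20 N on the lower burr) (contact force between burr and anything else above 20 N).
It fails at once if the pan, jar, beaker, timer or spatula is moved more than 20 mm (distance of any of jar, beaker, timer, spatula, pan from where it was at the start of the episode above 0.02 m).
It also fails if it takes over 69 s, if anything falls off the work surface, if the arm or the gripper's body presses on something with over 40 N, if the wrist force passes 120 N, or if a joint passes its speed limit or range.

## Working session

There is one attempt and no reset: what is moved stays moved. The work goes in short steps, Python scripts to look and compute and a tool call to move; the robot and the scene stay as the last step left them, time stands still between calls to the robot, and variables do not carry over. Pictures are saved under pics/ and viewed, about 8 in all and at most 12, crops included, and the job is handed in when it is done.

Besides the shell and the picture viewer there is one more tool, called after "Call:" in YAML: its name, and indented under it one key for each argument. drive_tool: Moves the arm, as the interface text tells. Its arguments: {"type":"object","properties":{"deltas":{"type":"array","items":{"type":"array"}},"force":{"type":"number"}},"required":["deltas"]}

```bash
mkdir -p pics
python3 - <<'E'
from plant import r
import cv2,numpy as np
s=r.get_state();print({k:np.round(v,3).tolist() for k,v in s.items()}, r.tip_reach)
for n in("scene","top"):
    p=r.snapshot(n);cv2.imwrite(f"pics/{n}0.png",cv2.resize(p["color"][:,:,::-1],(800,600),interpolation=cv2.INTER_CUBIC))
    print(n,{k:(np.round(v,4).tolist()) for k,v in p.items() if k!="color"})
    np.savez(f"{n}0.npz",**p)
E
```

```text
{'clock': 0.0, 'q': [1.141, 0.69, -0.195, 1.566, 0.157, 0.903, -0.215], 'qd': [0.001, -0.0, 0.001, -0.001, -0.001, 0.001, -0.0], 'joint_torque': [0.001, -52.757, -1.266, -15.343, -0.053, 0.007, 0.0], 'tool_pos': [0.279, -0.558, 0.249], 'eef_rot': [-0.688, -0.163, 0.688, -0.162], 'contact_force': [0.012, 0.787, 0.531], 'moment': [-0.035, -0.03, 0.018], 'opening': 1.0} 0.011
scene {'fov_y': 47.823, 'cx': 256.9855, 'cy': 196.8606, 'extrinsics': [[0.318, 0.9481, -0.004, -0.1621], [-0.8149, 0.2755, 0.51, 0.4065], [0.4846, -0.1589, 0.8602, -1.6908], [0.0, 0.0, 0.0, 1.0]]}
top {'fov_y': 57.0261, 'cx': 250.3109, 'cy': 192.4861, 'extrinsics': [[0.0223, -0.9998, 0.0007, -0.0288], [0.9828, 0.0221, 0.1836, -0.5674], [-0.1836, -0.0034, 0.983, -1.4061], [0.0, 0.0, 0.0, 1.0]]}
```

View pics/top0.png

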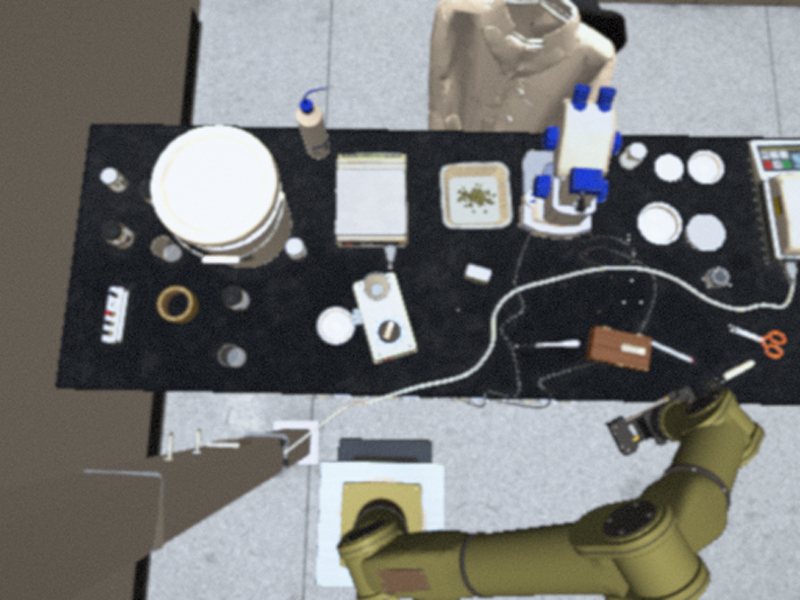

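View pics/scene0.png

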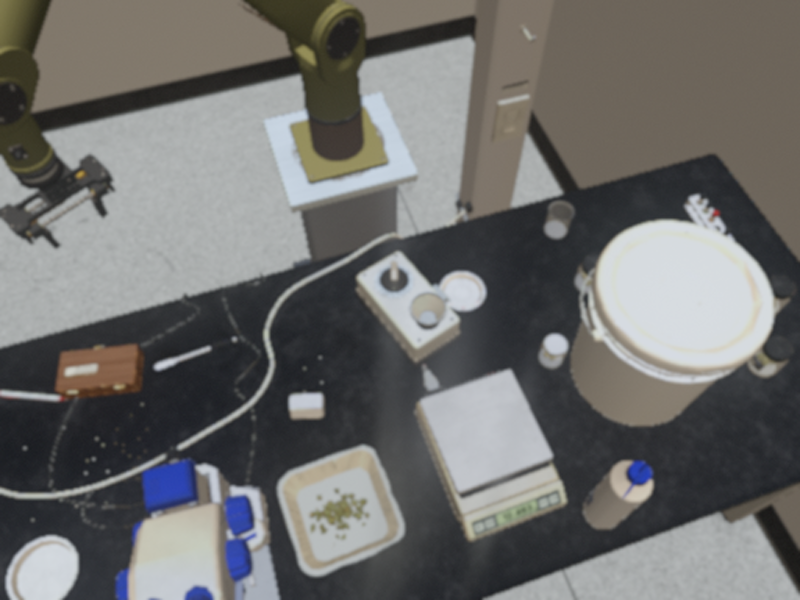

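The top view shows the mill, with the dial at about (390,331) and the hopper at (376,286) of the 800×600 picture. I'll enlarge both views of it.

```bash
cat > h.py <<'E'
import numpy as np,cv2
def ray(p,u,v):
    E=p["extrinsics"];f=192/np.tan(np.radians(float(p["fov_y"]))/2)
    d=E[:3,:3].T@np.array([(u-p["cx"])/f,-(v-p["cy"])/f,-1]);return -E[:3,:3].T@E[:3,3],d
def onz(p,u,v,z):
    c,d=ray(p,u,v);return c+d*(z-c[2])/d[2]
def proj(p,X):
    E=p["extrinsics"];f=192/np.tan(np.radians(float(p["fov_y"]))/2)
    c=E[:3,:3]@X+E[:3,3];return p["cx"]-f*c[0]/c[2],p["cy"]+f*c[1]/c[2]
E
python3 - <<'E'
import numpy as np,cv2
t=np.load("top0.npz")["color"][165:240,195:275,::-1];s=np.load("scene0.npz")["color"][155:235,220:315,::-1]
a=cv2.resize(t,None,fx=5,fy=5,interpolation=cv2.INTER_CUBIC);b=cv2.resize(s,None,fx=4,fy=4,interpolation=cv2.INTER_CUBIC)
H=max(a.shape[0],b.shape[0]);o=np.zeros((H,a.shape[1]+b.shape[1],3),np.uint8);o[:a.shape[0],:400]=a;o[:b.shape[0],400:]=b
cv2.imwrite("pics/crop1.png",o);print(o.shape)
E
```

```text
(375, 780, 3)
```

View pics/crop1.png

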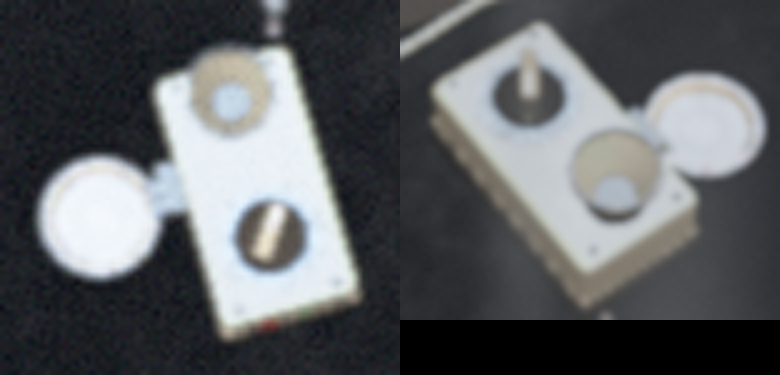

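Run:
```python
from h import *
T=np.load("top0.npz");S=np.load("scene0.npz")
T={k:T[k] for k in T};S={k:S[k] for k in S}
print("skirt",onz(T,195+271/5-.4,165+235/5-.4,.0965),onz(S,220+129/4-.4,155+97/4-.4,.0965))
print("hop",onz(T,195+231/5-.4,165+90/5-.4,.135),onz(S,220+216/4-.4,155+168/4-.4,.135))
a,b=onz(T,195+262/5-.4,165+256/5-.4,.1265),onz(T,195+275/5-.4,165+206/5-.4,.1265);print("bar",a,b,(a+b)/2,np.degrees(np.arctan2(*(b-a)[1::-1])))
from plant import r
from scipy.spatial.transform import Rotation as R
s=r.get_state();print(R.from_quat(s["eef_rot"]).as_matrix().round(3))
p=r.snapshot("wrist");print(p["tool_from_camera"].round(3),p["fov_y"])
```

```text
skirt [ 0.48260686 -0.01194255  0.0965    ] [ 0.48632169 -0.00886907  0.0965    ]
hop [0.59102087 0.02171575 0.135     ] [0.59107475 0.02560233 0.135     ]
bar [ 0.46216286 -0.00555757  0.1265    ] [ 0.50143678 -0.01472233  0.1265    ] [ 0.48179982 -0.01013995  0.1265    ] -13.135191748747072
[[-0.001  0.447 -0.894]
 [ 0.001 -0.894 -0.447]
 [-1.    -0.002  0.   ]]
[[ 0.001  0.299 -0.954 -0.134]
 [ 1.    -0.001  0.    -0.001]
 [-0.001 -0.954 -0.299 -0.077]
 [ 0.     0.     0.     1.   ]] 70.13326635768067
```

Dial axis is about (0.484, -0.010) and the bar lies at about -13°. I'll aim for tool y at 77°, so the wrist has room to turn. Translate first, then turn.

Call:
drive_tool:
  deltas:
    - [[0,0,0],[0,-1.66,-1.78],8.8]
    - [[0,0,0],[0,-1.66,-1.78],8.8]
    - [[0,0,0],[0,-1.66,-1.78],8.8]
    - [[0,0,0],[0,-1.66,-1.78],8.8]
    - [[0,0,0],[0,-1.66,-1.78],8.8]
    - [[0,0,0],[0,-1.66,-1.78],8.8]
    - [[0,0,0],[0,-1.66,-1.78],8.8]
    - [[0,0,0],[0,-1.66,-1.78],8.8]
    - [[0,0,0],[0,-1.66,-1.78],8.8]
    - [[0,0,0],[0,-1.66,-1.78],8.8]
    - [[0,0,0],[0,-1.66,-1.78],8.8]
    - [[0,0,0],[0,-1.66,-1.78],8.8]

```text
clock: 1.15
tool_pos: [0.3817, -0.2841, 0.2497]
eef_rot: [-0.688, -0.163, 0.688, -0.162]
contact_force: [0.1, -0.2, -0.3]
opening: 1.0
```

Call:
drive_tool:
  deltas:
    - [[0,0,0],[0,-1.66,-1.78],8.8]
    - [[0,0,0],[0,-1.66,-1.78],8.8]
    - [[0,0,0],[0,-1.66,-1.78],8.8]
    - [[0,0,0],[0,-1.66,-1.78],8.8]
    - [[0,0,0],[0,-1.66,-1.78],8.8]
    - [[0,0,0],[0,-1.66,-1.78],8.8]
    - [[0,0,0],[0,-1.66,-1.78],8.8]
    - [[0,0,0],[0,-1.66,-1.78],8.8]
    - [[0,0,0],[0,-1.66,-1.78],8.8]
    - [[0,0,0],[0,-1.66,-1.78],8.8]
    - [[0,0,0],[0,-1.66,-1.78],8.8]
    - [[0,0,0],[0,-1.66,-1.78],8.8]

```text
clock: 2.15
tool_pos: [0.4836, -0.0103, 0.2496]
eef_rot: [-0.688, -0.163, 0.688, -0.163]
contact_force: [0.9, -0.8, 0.4]
opening: 0.997
```

Call:
drive_tool:
  deltas:
    - [[-7,0,0],[0,0,0],8.8]
    - [[-7,0,0],[0,0,0],8.8]
    - [[-7,0,0],[0,0,0],8.8]
    - [[-7,0,0],[0,0,0],8.8]
    - [[-7,0,0],[0,0,0],8.8]
    - [[-7,0,0],[0,0,0],8.8]
    - [[-7,0,0],[0,0,0],8.8]
    - [[-7,0,0],[0,0,0],8.8]
    - [[-7,0,0],[0,0,0],8.8]
    - [[-7,0,0],[0,0,0],8.8]

```text
clock: 2.98
tool_pos: [0.4833, -0.0117, 0.2496]
eef_rot: [0.469, 0.529, -0.469, 0.529]
contact_force: [-0.4, 0.3, -0.2]
opening: 0.996
```

Call:
drive_tool:
  deltas:
    - [[-7,0,0],[0,0,0],6]
    - [[-7,0,0],[0,0,0],6]
    - [[-7,0,0],[0,0,0],6]
    - [[-7,0,0],[0,0,0],6]
    - [[-7,0,0],[0,0,0],6]
    - [[-7,0,0],[0,0,0],6]
    - [[-7,0,0],[0,0,0],6]
    - [[-7,0,0],[0,0,0],6]
    - [[-7,0,0],[0,0,0],6]
    - [[-7,0,0],[0,0,0],6]
    - [[0,0,0],[0,0,0],6]

```text
clock: 3.9
tool_pos: [0.4833, -0.0118, 0.2494]
eef_rot: [0.082, 0.703, -0.082, 0.702]
contact_force: [0.2, -0.1, 0.1]
opening: 0.679
```

```bash
cat >> h.py <<'E'
from scipy.spatial.transform import Rotation as R
def st(r):
    s=r.get_state();M=R.from_quat(s["eef_rot"]).as_matrix()
    print("t%.2f"%s["clock"],"p",s["tool_pos"].round(4) if hasattr(s["tool_pos"],"round") else np.round(s["tool_pos"],4),"yaw_y %.2f"%np.degrees(np.arctan2(M[1,1],M[0,1])),"x",M[:,0].round(3),"F",np.round(s["contact_force"],2),"M",np.round(s["moment"],3),"op %.3f"%s["opening"],"q",np.round(s["q"],2));return s,M
E
python3 - <<'E'
from h import *
from plant import r
s,M=st(r)
p=r.snapshot("wrist");np.savez("w1.npz",M=M,tp=s["tool_pos"],**p)
cv2.imwrite("pics/w1.png",cv2.resize(p["color"][:,:,::-1],(800,600),interpolation=cv2.INTER_CUBIC))
E
```

```text
t3.90 p [ 0.4833 -0.0118  0.2494] yaw_y 76.73 x [-0.001  0.    -1.   ] F [ 0.21 -0.14  0.11] M [ 0.02  -0.145 -0.039] op 0.679 q [ 0.46  0.62 -0.86  1.96  0.63  0.85  0.6 ]
```

View pics/w1.png

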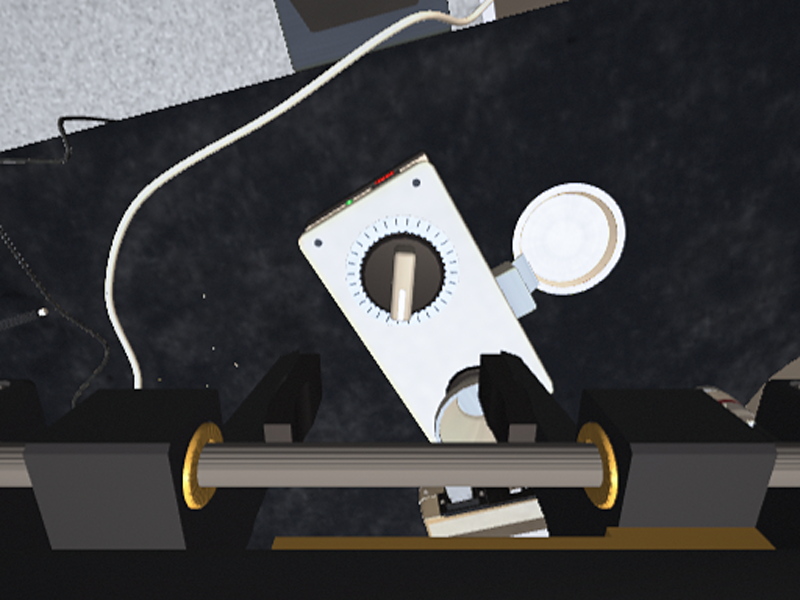

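Wrist view: plate centre about (402,270), skirt centre about (402,275), bar from (405,251) to (400,320), index end towards the hopper.

Run:
```python
from h import *
p=np.load("w1.npz");p={k:p[k] for k in p}
print(p["cx"],p["cy"])
W=np.eye(4);W[:3,:3]=p["M"];W[:3,3]=p["tp"];p["extrinsics"]=np.linalg.inv(W@p["tool_from_camera"])
# plate centre by white plate/dark skirt: print positions
o=lambda u,v,z:onz(p,u/1.5625-.3,v/1.5625-.3,z).round(4)
print("plate",o(402.5,270,.087),"skirt",o(402,275,.0965))
c=cv2.resize(p["color"][125:225,200:315,::-1],None,fx=6,fy=6,interpolation=cv2.INTER_CUBIC)
for g,col in(((.484,-.0105),(0,0,255)),):
  for z,rad in((.087,.041),(.0965,.03)):
    pts=np.array([proj(p,np.array([g[0]+rad*np.cos(a),g[1]+rad*np.sin(a),z])) for a in np.linspace(0,6.28,60)])
    cv2.polylines(c,[((pts-[200,125]+.5)*6).astype(np.int32)],True,col,1)
  for psi in (-13,):
    a=np.radians(psi);R2=np.array([[np.cos(a),-np.sin(a)],[np.sin(a),np.cos(a)]])
    pts=np.array([proj(p,np.r_[np.array(g)+R2@np.array(k),.1265]) for k in((.023,.007),(-.023,.007),(-.023,-.007),(.023,-.007))])
    cv2.polylines(c,[((pts-[200,125]+.5)*6).astype(np.int32)],True,(0,255,0),1)
cv2.imwrite("pics/w1c.png",c)
```

```text
255.60294956149187 189.0117660496391
plate [ 0.4791 -0.0084  0.087 ] skirt [ 0.4802 -0.009   0.0965]
```

View pics/w1c.png

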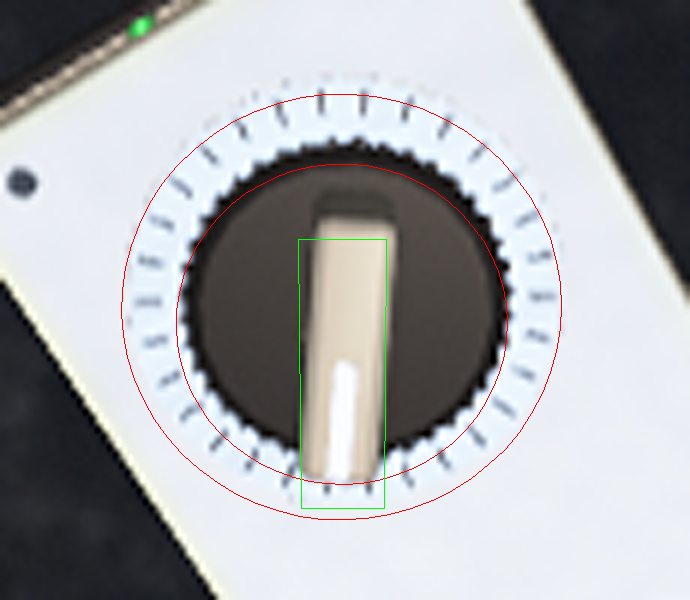

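The overlay shows the dial about 4 mm closer in -x and the bar at about -17°. Blending the views gives (0.4815, -0.0095). I'll turn the tool 4°, shift and descend.

Call:
drive_tool:
  deltas:
    - [[4,0,0],[0,0,0],5]
    - [[0,0,0],[1.0,0.17,-0.24],5]
    - [[0,0,0],[2,0,0],5]
    - [[0,0,0],[2,0,0],5]
    - [[0,0,0],[2,0,0],5]
    - [[0,0,0],[2,0,0],5]
    - [[0,0,0],[1.2,0,0],5]
    - [[0,0,0],[1,0,0],5]
    - [[0,0,0],[1,0,0],5]
    - [[0,0,0],[0.7,0,0],5]
    - [[0,0,0],[0.6,0,0],5]
    - [[0,0,0],[0,0,0],5]

```text
clock: 4.95
tool_pos: [0.4813, -0.0093, 0.114]
eef_rot: [0.107, 0.699, -0.108, 0.698]
contact_force: [-0.7, 0.5, 0.3]
opening: 0.57
```

Run:
```python
from h import *
from plant import r
s,M=st(r)
p=r.snapshot("wrist")
np.savez("w2.npz",M=M,tp=s["tool_pos"],**p)
cv2.imwrite("pics/w2.png",cv2.resize(p["color"][130:330,130:390,::-1],None,fx=3,fy=3,interpolation=cv2.INTER_CUBIC))
```

```text
t4.95 p [ 0.4813 -0.0093  0.114 ] yaw_y 72.50 x [-0.001 -0.001 -1.   ] F [-0.73  0.47  0.28] M [ 0.031 -0.167 -0.002] op 0.570 q [ 0.29  0.81 -0.6   2.09  0.93  0.53  0.25]
```

View pics/w2.png

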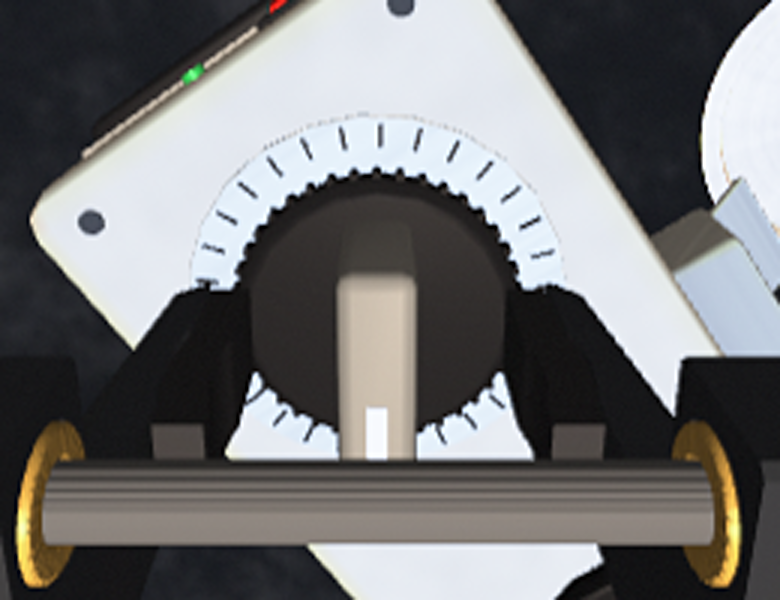

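The fingers at 250 and 505 straddle the bar, which is centred at 377 and aligned. I'll check the axis along the bar from the plate's far edge at (380,115), then close.

Run:
```python
from h import *
p=np.load("w2.npz");p={k:p[k] for k in p}
W=np.eye(4);W[:3,:3]=p["M"];W[:3,3]=p["tp"];p["extrinsics"]=np.linalg.inv(W@p["tool_from_camera"])
L=lambda u,v,z:(p["M"].T@(onz(p,130+u/3-.33,130+v/3-.33,z)-p["tp"]))*1000
print("plate far edge",L(380,115,.087).round(1),"L/R",L(192,280,.087).round(1),L(563,280,.087).round(1),"bar far top",L(377,277,.1265).round(1),"skirt far",L(378,195,.0965).round(1))
```

```text
plate far edge [ 27.    0.8 -41.2] L/R [ 27.  -39.3  -5.1] [26.9 39.9 -5.2] bar far top [-12.5   0.2 -23.6] skirt far [ 17.5   0.4 -27.4]
```

Call:
drive_tool:
  deltas:
    - [[0,0,0],[0,0,0],1]
    - [[0,0,0],[0,0,0],1]
    - [[0,0,0],[0,0,0],1]
    - [[0,0,0],[0,0,0],1]
    - [[0,0,0],[0,0,0],1]
    - [[0,0,0],[0,0,0],1]
    - [[0,0,0],[0,0,0],1]
    - [[0,0,0],[0,0,0],1]
  force: 15

```text
clock: 5.67
tool_pos: [0.4817, -0.0095, 0.1149]
eef_rot: [0.107, 0.699, -0.107, 0.699]
contact_force: [0.3, -0.7, 3.5]
opening: 0.156
```

```bash
python3 -c "
from h import *
from plant import r
st(r)"
```

```text
t5.67 p [ 0.4817 -0.0095  0.1149] yaw_y 72.56 x [ 0.    -0.001 -1.   ] F [ 0.32 -0.65  3.52] M [-0.198 -0.066  0.039] op 0.156 q [ 0.29  0.8  -0.6   2.09  0.93  0.54  0.26]
```

The grip is on the bar and centred within 1 mm. I'll turn clockwise (+tool x) through the first click in small steps to learn the moment signature. The burrs are at least 3 clicks away.

Call:
drive_tool:
  deltas:
    - [[1.5,0,0],[0,0,0],1]
    - [[1.5,0,0],[0,0,0],1]
    - [[0,0,0],[0,0,0],1]
    - [[0,0,0],[0,0,0],1]

```text
clock: 6.0
tool_pos: [0.4817, -0.0095, 0.1149]
eef_rot: [0.125, 0.696, -0.126, 0.696]
contact_force: [-0.7, -2.1, 5.2]
opening: 0.159
```

```bash
python3 -c "
from h import *
from plant import r
st(r)"
```

```text
t6.00 p [ 0.4817 -0.0095  0.1149] yaw_y 69.55 x [ 0.    -0.001 -1.   ] F [-0.74 -2.06  5.19] M [-0.304  0.039  0.029] op 0.159 q [ 0.28  0.8  -0.59  2.09  0.92  0.53  0.21]
```

Call:
drive_tool:
  deltas:
    - [[1.5,0,0],[0,0,0],1]
    - [[1.5,0,0],[0,0,0],1]
    - [[0,0,0],[0,0,0],1]
    - [[0,0,0],[0,0,0],1]

```text
clock: 6.33
tool_pos: [0.4816, -0.0095, 0.1149]
eef_rot: [0.143, 0.692, -0.144, 0.692]
contact_force: [-0.2, -1.9, 5.1]
opening: 0.158
```

```bash
python3 -c "
from h import *
from plant import r
st(r)"
```

```text
t6.33 p [ 0.4816 -0.0095  0.1149] yaw_y 66.55 x [ 0.    -0.001 -1.   ] F [-0.15 -1.91  5.06] M [-0.245  0.007 -0.075] op 0.158 q [ 0.27  0.8  -0.57  2.09  0.91  0.52  0.17]
```

Call:
drive_tool:
  deltas:
    - [[1.5,0,0],[0,0,0],1]
    - [[1.5,0,0],[0,0,0],1]
    - [[0,0,0],[0,0,0],1]
    - [[0,0,0],[0,0,0],1]

```text
clock: 6.67
tool_pos: [0.4817, -0.0095, 0.1149]
eef_rot: [0.162, 0.688, -0.162, 0.688]
contact_force: [-0.6, -1.9, 5.2]
opening: 0.159
```

```bash
python3 -c "
from h import *
from plant import r
st(r)"
```

```text
t6.67 p [ 0.4817 -0.0095  0.1149] yaw_y 63.55 x [ 0.    -0.001 -1.   ] F [-0.6  -1.88  5.2 ] M [-0.284  0.018 -0.059] op 0.159 q [ 0.27  0.8  -0.56  2.09  0.89  0.51  0.13]
```

Call:
drive_tool:
  deltas:
    - [[1.5,0,0],[0,0,0],1]
    - [[1.5,0,0],[0,0,0],1]
    - [[0,0,0],[0,0,0],1]
    - [[0,0,0],[0,0,0],1]

```text
clock: 7.0
tool_pos: [0.4817, -0.0094, 0.1148]
eef_rot: [0.179, 0.684, -0.18, 0.684]
contact_force: [-0.9, -2.5, 6.2]
opening: 0.158
```

```bash
python3 -c "
from h import *
from plant import r
st(r)"
```

```text
t7.00 p [ 0.4817 -0.0094  0.1148] yaw_y 60.60 x [ 0.    -0.001 -1.   ] F [-0.94 -2.52  6.16] M [-0.389 -0.004 -0.033] op 0.158 q [ 0.26  0.79 -0.55  2.09  0.88  0.5   0.09]
```

The arm follows the command stiffly and single moment readings are noisy. I'll average several readings over camera calls and include joint 7 torque.

```bash
cat > m.py <<'E'
import sys,numpy as np
from h import R
from plant import r
A=[]
for i in range(int(sys.argv[1]) if len(sys.argv)>1 else 5):
    s=r.get_state();M=R.from_quat(s["eef_rot"]).as_matrix()
    A.append([s["moment"][2],s["joint_torque"][6],np.degrees(np.arctan2(M[1,1],M[0,1])),s["opening"]*88.1,*s["contact_force"]])
    r.snapshot("wrist")
A=np.array(A);print("t%.2f"%s["clock"],"Mz",A[:,0].mean().round(3),"sd",A[:,0].std().round(3),"tau7",A[:,1].mean().round(3),"sd",A[:,1].std().round(3),"yaw",A[:,2].mean().round(2),"open",A[:,3].mean().round(2),"F",A[:,4:].mean(0).round(1))
E
python3 m.py 6
```

```text
t7.25 Mz 0.005 sd 0.026 tau7 -0.009 sd 0.009 yaw 60.6 open 13.92 F [-0.7 -1.8  5.5]
```

Call:
drive_tool:
  deltas:
    - [[1.5,0,0],[0,0,0],1]
    - [[1.5,0,0],[0,0,0],1]
    - [[0,0,0],[0,0,0],1]

```text
clock: 7.55
tool_pos: [0.4817, -0.0094, 0.1149]
eef_rot: [0.197, 0.679, -0.198, 0.679]
contact_force: [-1.4, -0.7, 5.2]
opening: 0.155
```

```bash
python3 m.py 4
```

```text
t7.70 Mz -0.016 sd 0.024 tau7 -0.071 sd 0.072 yaw 57.59 open 13.75 F [-1.1 -1.   5.4]
```

Call:
drive_tool:
  deltas:
    - [[1.5,0,0],[0,0,0],1]
    - [[1.5,0,0],[0,0,0],1]
    - [[0,0,0],[0,0,0],1]

```text
clock: 8.0
tool_pos: [0.4817, -0.0094, 0.1149]
eef_rot: [0.215, 0.673, -0.215, 0.674]
contact_force: [-1.4, -1.8, 5.9]
opening: 0.156
```

```bash
python3 m.py 4
```

```text
t8.15 Mz -0.063 sd 0.026 tau7 0.019 sd 0.075 yaw 54.57 open 13.81 F [-1.  -1.6  5.9]
```

Call:
drive_tool:
  deltas:
    - [[1.5,0,0],[0,0,0],1]
    - [[1.5,0,0],[0,0,0],1]
    - [[0,0,0],[0,0,0],1]

```text
clock: 8.45
tool_pos: [0.4818, -0.0094, 0.1149]
eef_rot: [0.233, 0.667, -0.233, 0.668]
contact_force: [-1.7, -1.0, 6.0]
opening: 0.154
```

```bash
python3 m.py 4
```

```text
t8.60 Mz -0.042 sd 0.022 tau7 0.012 sd 0.068 yaw 51.56 open 13.86 F [-0.9 -1.4  5.4]
```

Call:
drive_tool:
  deltas:
    - [[1.5,0,0],[0,0,0],1]
    - [[1.5,0,0],[0,0,0],1]
    - [[0,0,0],[0,0,0],1]

```text
clock: 8.9
tool_pos: [0.4818, -0.0094, 0.1148]
eef_rot: [0.25, 0.661, -0.25, 0.661]
contact_force: [-0.4, -1.4, 5.4]
opening: 0.159
```

```bash
python3 m.py 4
```

```text
t9.05 Mz 0.003 sd 0.02 tau7 -0.067 sd 0.07 yaw 48.58 open 13.93 F [-0.7 -1.7  5.7]
```

The 12° click period shows: Mz rises just past each rest and dips just before the next. The burrs could first meet at a yaw near 34°. I'll lower the grip to 10 N, which caps the torque the pads can pass, and approach.

Call:
drive_tool:
  deltas:
    - [[1.5,0,0],[0,0,0],1]
    - [[1.5,0,0],[0,0,0],1]
    - [[1.5,0,0],[0,0,0],1]
    - [[1.5,0,0],[0,0,0],1]
    - [[1.5,0,0],[0,0,0],1]
    - [[1.5,0,0],[0,0,0],1]
    - [[1,0,0],[0,0,0],1]
    - [[0,0,0],[0,0,0],1]
  force: 10

```text
clock: 9.77
tool_pos: [0.4819, -0.0093, 0.1149]
eef_rot: [0.307, 0.637, -0.307, 0.637]
contact_force: [-0.6, -2.2, 6.2]
opening: 0.162
```

```bash
python3 m.py 4
```

```text
t9.92 Mz -0.043 sd 0.031 tau7 -0.012 sd 0.047 yaw 38.58 open 14.05 F [-0.6 -1.7  5. ]
```

Call:
drive_tool:
  deltas:
    - [[0.5,0,0],[0,0,0],1]
    - [[0.5,0,0],[0,0,0],1]
    - [[0.5,0,0],[0,0,0],1]
    - [[0,0,0],[0,0,0],1]

```text
clock: 10.3
tool_pos: [0.4819, -0.0093, 0.1149]
eef_rot: [0.315, 0.633, -0.315, 0.633]
contact_force: [-1.5, -1.2, 5.0]
opening: 0.157
```

```bash
python3 m.py 4
```

```text
t10.45 Mz 0.026 sd 0.022 tau7 -0.022 sd 0.023 yaw 37.1 open 13.77 F [-1.1 -1.4  5.6]
```

Call:
drive_tool:
  deltas:
    - [[0.5,0,0],[0,0,0],1]
    - [[0.5,0,0],[0,0,0],1]
    - [[0,0,0],[0,0,0],1]

```text
clock: 10.75
tool_pos: [0.4819, -0.0093, 0.1149]
eef_rot: [0.321, 0.63, -0.321, 0.63]
contact_force: [-0.9, -1.4, 5.3]
opening: 0.156
```

```bash
python3 m.py 4
```

```text
t10.90 Mz 0.031 sd 0.024 tau7 -0.045 sd 0.023 yaw 36.1 open 13.97 F [-0.5 -1.5  5.3]
```

Call:
drive_tool:
  deltas:
    - [[0.5,0,0],[0,0,0],1]
    - [[0.5,0,0],[0,0,0],1]
    - [[0,0,0],[0,0,0],1]

```text
clock: 11.2
tool_pos: [0.4819, -0.0093, 0.1149]
eef_rot: [0.326, 0.627, -0.326, 0.628]
contact_force: [-0.3, -1.5, 5.5]
opening: 0.156
```

```bash
python3 m.py 4
```

```text
t11.35 Mz 0.044 sd 0.015 tau7 -0.057 sd 0.024 yaw 35.11 open 13.99 F [-0.4 -1.6  5.5]
```

Call:
drive_tool:
  deltas:
    - [[0.5,0,0],[0,0,0],1]
    - [[0.5,0,0],[0,0,0],1]
    - [[0,0,0],[0,0,0],1]

```text
clock: 11.65
tool_pos: [0.4819, -0.0093, 0.1148]
eef_rot: [0.331, 0.624, -0.331, 0.625]
contact_force: [-1.0, -1.7, 5.4]
opening: 0.159
```

```bash
python3 m.py 4
```

```text
t11.80 Mz 0.122 sd 0.024 tau7 -0.118 sd 0.027 yaw 34.12 open 14.08 F [-0.8 -1.7  5.1]
```

Call:
drive_tool:
  deltas:
    - [[0.5,0,0],[0,0,0],1]
    - [[0.5,0,0],[0,0,0],1]
    - [[0,0,0],[0,0,0],1]

```text
clock: 12.1
tool_pos: [0.4818, -0.0092, 0.1148]
eef_rot: [0.337, 0.622, -0.337, 0.622]
contact_force: [-0.0, -0.9, 4.9]
opening: 0.16
```

```bash
python3 m.py 4
```

```text
t12.25 Mz 0.163 sd 0.015 tau7 -0.19 sd 0.024 yaw 33.15 open 13.94 F [-0.5 -1.6  5.3]
```

Mz climbs to 0.163 well past the rest, where a plain click would already be easing, so this is burr contact. One more gentle degree to confirm, then hold.

Call:
drive_tool:
  deltas:
    - [[0.5,0,0],[0,0,0],1]
    - [[0.5,0,0],[0,0,0],1]
    - [[0,0,0],[0,0,0],1]
    - [[0,0,0],[0,0,0],1]

```text
clock: 12.63
tool_pos: [0.4818, -0.0093, 0.1148]
eef_rot: [0.342, 0.619, -0.342, 0.619]
contact_force: [-0.3, -2.2, 5.2]
opening: 0.167
```

```bash
python3 m.py 6
```

```text
t12.88 Mz 0.223 sd 0.024 tau7 -0.239 sd 0.002 yaw 32.17 open 14.14 F [-0.5 -1.4  5.5]
```

Torque is about 0.24 N m in total, so the burrs feel roughly 7–10 N and are held. The zero rest was felt at a tool yaw of about 38.3°. Six clicks (72°) open puts the target at about 110.3°, a turn of -78° about tool x.

Call:
drive_tool:
  deltas:
    - [[-1,0,0],[0,0,0],1]
    - [[-2,0,0],[0,0,0],1]
    - [[-2,0,0],[0,0,0],1]
    - [[-2,0,0],[0,0,0],1]
    - [[-2,0,0],[0,0,0],1]
    - [[-2,0,0],[0,0,0],1]
    - [[-2,0,0],[0,0,0],1]
    - [[-2,0,0],[0,0,0],1]
    - [[-2,0,0],[0,0,0],1]
    - [[-2,0,0],[0,0,0],1]
    - [[-2,0,0],[0,0,0],1]
    - [[-2,0,0],[0,0,0],1]
  force: 15

```text
clock: 13.93
tool_pos: [0.4816, -0.0094, 0.1148]
eef_rot: [0.211, 0.675, -0.212, 0.675]
contact_force: [-0.8, -1.2, 6.4]
opening: 0.156
```

```bash
python3 m.py 2
```

```text
t13.98 Mz -0.033 sd 0.127 tau7 -0.091 sd 0.109 yaw 55.26 open 13.88 F [-0.9 -1.6  6.5]
```

Call:
drive_tool:
  deltas:
    - [[-2,0,0],[0,0,0],1]
    - [[-2,0,0],[0,0,0],1]
    - [[-2,0,0],[0,0,0],1]
    - [[-2,0,0],[0,0,0],1]
    - [[-2,0,0],[0,0,0],1]
    - [[-2,0,0],[0,0,0],1]
    - [[-2,0,0],[0,0,0],1]
    - [[-2,0,0],[0,0,0],1]
    - [[-2,0,0],[0,0,0],1]
    - [[-2,0,0],[0,0,0],1]
    - [[-2,0,0],[0,0,0],1]
    - [[-2,0,0],[0,0,0],1]

```text
clock: 15.03
tool_pos: [0.4816, -0.0096, 0.1148]
eef_rot: [0.066, 0.704, -0.067, 0.704]
contact_force: [-0.6, -1.8, 5.5]
opening: 0.16
```

```bash
python3 m.py 2
```

```text
t15.08 Mz -0.059 sd 0.046 tau7 -0.085 sd 0.139 yaw 79.24 open 14.02 F [-0.4 -2.   6. ]
```

Call:
drive_tool:
  deltas:
    - [[-2,0,0],[0,0,0],1]
    - [[-2,0,0],[0,0,0],1]
    - [[-2,0,0],[0,0,0],1]
    - [[-2,0,0],[0,0,0],1]
    - [[-2,0,0],[0,0,0],1]
    - [[-2,0,0],[0,0,0],1]
    - [[-2,0,0],[0,0,0],1]
    - [[-2,0,0],[0,0,0],1]
    - [[-2,0,0],[0,0,0],1]
    - [[-2,0,0],[0,0,0],1]
    - [[-2,0,0],[0,0,0],1]
    - [[0,0,0],[0,0,0],1]

```text
clock: 16.13
tool_pos: [0.4816, -0.0098, 0.1148]
eef_rot: [-0.069, 0.704, 0.069, 0.704]
contact_force: [-1.5, -2.6, 6.9]
opening: 0.156
```

```bash
python3 m.py 4
```

```text
t16.28 Mz -0.015 sd 0.018 tau7 0.096 sd 0.108 yaw 101.13 open 13.97 F [-1.4 -2.3  6.6]
```

Call:
drive_tool:
  deltas:
    - [[-2,0,0],[0,0,0],1]
    - [[-2,0,0],[0,0,0],1]
    - [[-2,0,0],[0,0,0],1]
    - [[0,0,0],[0,0,0],1]
    - [[0,0,0],[0,0,0],1]

```text
clock: 16.75
tool_pos: [0.4817, -0.0097, 0.1148]
eef_rot: [-0.106, 0.699, 0.105, 0.699]
contact_force: [-1.8, -1.9, 5.9]
opening: 0.159
```

```bash
python3 m.py 6
```

```text
t17.00 Mz 0.068 sd 0.011 tau7 -0.065 sd 0.011 yaw 107.13 open 13.91 F [-1.1 -2.2  6.3]
```

Call:
drive_tool:
  deltas:
    - [[-1.5,0,0],[0,0,0],1]
    - [[-1.5,0,0],[0,0,0],1]
    - [[0,0,0],[0,0,0],1]
    - [[0,0,0],[0,0,0],1]

```text
clock: 17.38
tool_pos: [0.4817, -0.0098, 0.1148]
eef_rot: [-0.124, 0.696, 0.123, 0.696]
contact_force: [-0.1, -2.8, 6.8]
opening: 0.16
```

```bash
python3 m.py 6
```

```text
t17.63 Mz 0.01 sd 0.028 tau7 0.015 sd 0.009 yaw 110.11 open 13.89 F [-1.  -2.6  6.6]
```

At 107° the dial pulls itself on counter-clockwise, and at 110.1° the torque is about nil: that is a rest, 72° from the felt zero. I'll let go and lift away.

Call:
drive_tool:
  deltas:
    - [[0,0,0],[0,0,0],3]
    - [[0,0,0],[0,0,0],4]
    - [[0,0,0],[0,0,0],4]
    - [[0,0,0],[0,0,0],4]
    - [[0,0,0],[0,0,0],4]
    - [[0,0,0],[0,0,0],4]
    - [[0,0,0],[-0.5,0,0],4]
    - [[0,0,0],[-1,0,0],4]
    - [[0,0,0],[-2,0,0],4]
    - [[0,0,0],[-2,0,0],4]
    - [[0,0,0],[-2,0,0],4]
    - [[0,0,0],[-2,0,0],4]

```text
clock: 18.68
tool_pos: [0.4814, -0.0091, 0.211]
eef_rot: [-0.123, 0.696, 0.123, 0.696]
contact_force: [1.0, 0.6, 0.2]
opening: 0.454
```

Call:
drive_tool:
  deltas:
    - [[0,0,0],[-2,0,0],4]
    - [[0,0,0],[-2,0,0],4]
    - [[0,0,0],[0,0,0],4]
    - [[0,0,0],[0,0,0],4]

```text
clock: 19.02
tool_pos: [0.4821, -0.0092, 0.2505]
eef_rot: [-0.123, 0.696, 0.123, 0.697]
contact_force: [0.1, -0.4, -0.6]
opening: 0.453
```

Run:
```python
from h import *
from plant import r
s,M=st(r)
p=r.snapshot("wrist");np.savez("w3.npz",M=M,tp=s["tool_pos"],**p)
W=np.eye(4);W[:3,:3]=M;W[:3,3]=s["tool_pos"];p["extrinsics"]=np.linalg.inv(W@p["tool_from_camera"])
c=cv2.resize(p["color"][110:260,150:350,::-1],None,fx=4,fy=4,interpolation=cv2.INTER_CUBIC)
a=np.radians(20.2);R2=np.array([[np.cos(a),-np.sin(a)],[np.sin(a),np.cos(a)]])
pts=np.array([proj(p,np.r_[np.array((.4815,-.0095))+R2@np.array(k),.1265]) for k in((.023,.007),(-.023,.007),(-.023,-.007),(.023,-.007))])
cv2.polylines(c,[((pts-[150,110]+.5)*4).astype(np.int32)],True,(0,255,0),1)
cv2.imwrite("pics/w3.png",c)
```

```text
t19.02 p [ 0.4821 -0.0092  0.2505] yaw_y 110.06 x [ 0.002 -0.    -1.   ] F [ 0.14 -0.43 -0.55] M [ 0.099 -0.093 -0.048] op 0.453 q [ 0.52  0.66 -0.98  1.96  0.71  0.9   1.09]
```

View pics/w3.png

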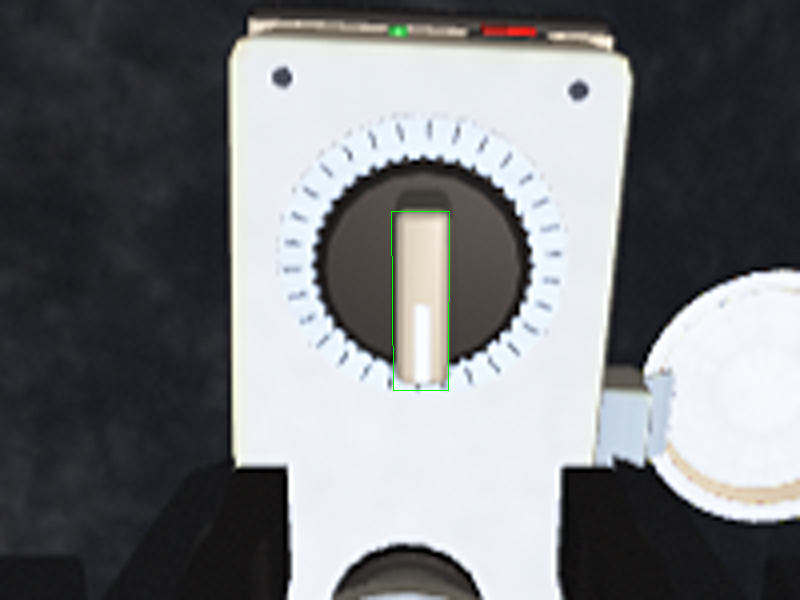

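The released bar sits at (420,295), within about a degree of the 20° outline. The gripper is clear above it and the pan is in place. Handing in.

```bash
python3 -c "
from plant import r
print(r.finish_job())"
```

```text
the job is handed in; nothing more can be done
None
```

The dial was turned clockwise to burr contact, backed off six clicks and let go. I handed the job in at about 19 s of the 69 s allowed; no verdict was reported.

- **Burr contact:** Past the last rest, felt at a tool yaw of about 38.3°, the torque did not ease as on earlier clicks but kept rising. It reached about 0.22–0.24 N m. I estimate 7–10 N on the burr, after allowing for the click's own torque, and held it for over 0.3 s.
- **Back-off:** I turned counter-clockwise to 110.1°, which is 72° (six clicks) from the felt zero. The dial pulled itself on at 107° and was neutral at 110°, so that is a rest.
- **Last checks:** After release the wrist picture showed the bar within about a degree of the expected 20°. The gripper was about 12 cm above the bar with no measurable contact force, and the pan was in its place.
- **Limits of the checks:**
  - Single moment readings were noisy (about 0.025 N m) with an offset of about -0.03 N m, so I averaged them.
  - I counted the six clicks by angle, not one by one.
  - I took no final picture of the jar, beaker, timer or spatula, but the arm went nowhere near them.

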